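Slide the ring gauge along the rail into the green-marked corner pocket

ROBOT

A 7-joint arm with a two-finger parallel gripper is mounted at the origin on a cart in front of the work surface, level with it; the furniture and walls round the work are solid. World frame = base frame: x ahead of the robot, y to its left, z up, the work surface at z = 0. Lengths are in m, angles in rad, forces in N, time in s.
With the tool pointing down it reaches from about 0.425 to 0.925 m from the base axis. Payload 6.8 kg.
Tool frame: the origin (TCP) lies on the front face of the gripper's body, between the roots of the fingers; the fingertips stand 80 mm ahead of it and the grasp point (between the pads) lies 61 mm ahead of it (nose_length is the distance from the TCP to the fingertips, in m); y points along the fingers, z is the direction in which the jaws open and shut, and the axes are right-handed (so a half turn about y gives the same grasp; the last joint's range is limited). The gripper opens to 88 mm and grips with 3 to 60 N. Pads are 20 mm wide; open, the fingers measure 115 mm over their backs; the gripper's body (75 mm by 178 mm) begins 61 mm behind the grasp point.
Start: joints at [-1.304, 0.477, 0.022, 1.555, -0.011, 1.109, -0.083], TCP at [0.247, 0.628, 0.303] pointing down, gripper open.
Joint ranges: [-2.96, 2.96], [-0.34, 2.1], [-1.41, 1.46], [0.24, 2.44], [-1.37, 4.51], [0.17, 1.92], [-2.96, 2.96]. Speed limits (rad/s): [2.39, 2.39, 3.14, 3.14, 3.14, 3.14, 3.14].

INTERFACE

Orientations are given as a unit quaternion [w, x, y, z].
In Python, from plant import get_state, capture, hand_in, cut_out, spot_point, nose_length gives the robot as it stands.
- The arm moves only by the shell command python3 -m creep 'ROWS' [FORCE]. ROWS is JSON, a list that holds one entry, the list of rows, each a list of 7 numbers: the closure, from 0 (fully open) to 1 (shut), then the shift along the tool's x, y, z in m, then the turn, a rotation vector about the tool's x, y, z in rad. In form: [[[grip, tx, ty, tz, rx, ry, rz], ...]]. A call has 1 to 20 rows; each row shifts and turns the pose as measured when the row begins, along the tool's axes as they then stand; what a row does not reach is not made up. A row lasts 1/8 s, in which the tool goes at most 62.5 mm and 10.7 degrees, less where a joint would pass 70% of its speed; a pose out of reach is approached as far as the arm can. A call with a gripper value outside its range is refused whole. The fingers move at their own pace and stop on an object; FORCE is the grip in N (left out, the last holds). Time passes only in rows, so rows that do not move let the fingers close. It gives the time, the measured TCP pose, the force and the opening at its end, in the units of the state.
- get_state(): the state, without advancing time (a new reading comes with each control period).
- capture(name): name is "scene" or "top" or "wrist"; returns a dict with "img" (400x640x3 uint8, red, green, blue), "z_map" (400x640 float32, m along the optical axis (not along the pixel's ray), 0 where there is no reading), "vertical_fov" (degrees; the focal length in pixels is half the picture's height over the tangent of half this angle, whatever the lens; pixels are square), "cx", "cy" (the principal point, pixels), "world_from_camera" (4x4, takes a point from camera to world coordinates). Camera axes: x right, y up, looking along -z (the intrinsics and any distortion apply to the point x, -y, -z); pixel columns grow to the right and rows downward; lengths in m; the calibration is good to about 2 mm. A picture is of the moment at which its call begins.
- hand_in(): hands the job in, once; it reports no verdict.
Trained networks look in a picture, given as the dict that the camera call returned (one of the last four; its "shot" number tells which), for a name from the list of things; names that differ only in an ending like _2 or _b are one class to them, and where a whole thing is asked for, a point or a joint stands for the part that bears it (a point fixed in the world has none). Each returns a list of dicts, best first, with "score" (0 to 1); they miss things now and then, are a little off and sometimes report something else, mostly with a low value. They report only what shows in the picture. A call takes as long as a camera call. They do not tell look-alikes from the thing itself.
- cut_out(name, picture): "pixels" (400x640 bool, what is visible of it) and "xy" ([column, row] in pixels, amid what is visible of it).
- spot_point(name, picture): "xy" ([column, row] in pixels: a listed point, or the origin of a listed thing).
The state is a dict: "time_s": time; "joint_positions": joint angles; "dq": joint speeds; "tau": joint torques, N m; "position": TCP position; "eef_rot": TCP orientation; "force": force on the tool from outside, world axes, zero at the start; "ft_torque": the same for the moment, N m; "width": finger opening in m.
Only numpy, scipy, OpenCV 4.12 (cv2) and the standard library are available. Lean on these libraries where they do the work, as an engineer would, in place of code of your own. Each camera call takes 0.05 s, during which the arm holds its last target. There are 200 camera calls.

TASK

Push the steel ring gauge across the table until it rests against the long rail of the locating fixture, then slide it along the rail, fully home into the corner pocket marked by the green plate, so that it touches both the rail and the end stop. Work with the fingertips only, without lifting or tipping it, keep it out of the pocket marked red, and leave the other things on the table alone. Let go and move clear when it is home.

Things in the scene. Friction and masses are not known exactly. Their poses are not given: they have to be found in the camera images.
- fixture: Fixture fixed on the table, no floor. Origin: on the table, mid-length on the working face of its aluminium rail (28 mm thick, 22 high, 294 long). y runs along the rail; -x points from the rail face to the working side, towards the robot. At both ends a dark stop (16 mm high, face at y = +135 / -135 mm) reaches out to x = -84 mm, then a lip turns inward, forming two corner pockets.
- ring_center (a point): Centre, half-way up, of the loose steel ring gauge: a plain straight-sided ring lying flat, 64 mm outside diameter, 20 mm high, 40 mm bore, about 0.3 kg. It starts in front of the open middle of the fixture. When it touches the rail its centre is 32 mm from the rail face.
- green_seat (a point): Ring centre (10 mm above the table) when fully home in the green-marked pocket: x = -32, y = +103 or -103 mm in the fixture frame. A green plate (60 x 23 x 3 mm) lies on the rail's top beside it; which end it marks changes. The pocket is 72 mm wide between rail and lip (lip x -84 to -72, |y| 90 to 135 mm, 16 high); it opens to the middle only.
- red_seat (a point): The same point of the other pocket, of the same shape, marked by the red plate. Between the two lips (|y| below 90 mm) the working side is open. Rail, stops and lips are smooth and slippery (friction about 0.2); pressing the ring sideways on the table takes 1 to 4 N.
- bush_mid (a point): white turned bush with a wide flange, 58 mm across and 16 mm high; bystander, loose. This point is on its axis or middle, about half-way up.
- vee_block_mid (a point): steel vee block, 34 x 45 x 36 mm high; bystander, loose. This point is on its axis or middle, about half-way up.
- oiler_mid (a point): small cream oiler bottle with a red needle cap, 27 mm across and 102 mm high; bystander, loose, easily tipped. This point is on its axis or middle, about half-way up.
- ring: The same ring gauge, with its origin at the centre of its underside, z up.
- stand (a point): Dial indicator stand fixed on the table, an obstacle: this point is at its middle, 90 mm above the table; base, post, arm and dial lie within about 90 mm of it sideways and stand about 180 mm high. Keep the gripper clear of it.
Mind the look-alikes: they are no part of the job. Leave any orange, pink or turquoise look-alike of the ring alone.

How it is judged:
By the outcome, as a careful person would: the job done as asked, in the order asked, and still so for the second after the job is handed in, with the robot touching nothing.
It also fails if it takes over 45 s, if anything falls off the work surface, if the arm or the gripper's body presses on something with over 40 N, if the wrist force passes 120 N, or if a joint passes its speed limit or range.

## Working session

There is one attempt and no reset: what is moved stays moved. The work goes in short steps, Python scripts to look and compute and a shell command to move; the robot and the scene stay as the last step left them, time stands still between calls to the robot, and variables do not carry over. Pictures are saved under pics/ and viewed, about 8 in all and at most 12, crops included, and the job is handed in when it is done.

```bash
mkdir -p pics; ls; cat > h.py <<'E'
import numpy as np, cv2
from plant import *
def ray(c,uv):
    f=200/np.tan(np.radians(c["vertical_fov"])/2); T=np.array(c["world_from_camera"])
    d=np.array([(uv[0]-c["cx"])/f,-(uv[1]-c["cy"])/f,-1.]); return T[:3,3],T[:3,:3]@d
def at_z(c,uv,z):
    o,d=ray(c,uv); return o+d*(z-o[2])/d[2]
def depth(c,uv):
    o,d=ray(c,uv); u,v=np.round(uv).astype(int); return o+d*float(c["z_map"][v,u])
def save(c,n): cv2.imwrite("pics/"+n+".png",c["img"][:,:,::-1])
E
python3 - <<'E'
from h import *
s=get_state(); print(s["position"],s["eef_rot"],s["force"],s["width"],nose_length)
ims=[]
for n in ["top","scene"]:
    c=capture(n); print(n,[k for k in c],c["vertical_fov"],c["cx"],c["cy"],np.round(c["world_from_camera"],3).tolist())
    save(c,n)
    for t in ["fixture","ring_center","green_seat","red_seat","bush_mid","vee_block_mid","oiler_mid","stand"]:
        for r in spot_point(t,c)[:3]:
            if r["score"]>.2: print(t,round(r["score"],2),np.round(r["xy"]),np.round(depth(c,r["xy"]),3),np.round(at_z(c,r["xy"],.01),3))
E
```

```text
pics
[0.24694125 0.62771955 0.30169354] [-0.69408931  0.69536818 -0.13179769  0.13165294] [ 0.01528062  0.41615854 -0.85209083] 0.08781084517064344 0.08
top ['img', 'z_map', 'vertical_fov', 'cx', 'cy', 'world_from_camera', 'shot'] 51.48585061379816 315.32518701776536 197.1146305751639 [[-0.015, 0.988, -0.154, 0.404], [-0.999, -0.02, -0.028, -0.235], [-0.031, 0.153, 0.988, 1.103], [0.0, 0.0, 0.0, 1.0]]
fixture 0.97 [367. 204.] [ 0.55  -0.339  0.019] [ 0.552 -0.34   0.01 ]
ring_center 0.86 [275. 219.] [ 0.518 -0.094 -0.002] [ 0.517 -0.096  0.01 ]
ring_center 0.81 [450. 249.] [ 0.431 -0.551  0.002] [ 0.431 -0.549  0.01 ]
ring_center 0.73 [279. 185.] [ 0.611 -0.104 -0.002] [ 0.608 -0.106  0.01 ]
green_seat 0.56 [329. 206.] [ 0.55  -0.239  0.001] [ 0.549 -0.239  0.01 ]
red_seat 0.66 [404. 228.] [ 0.487 -0.438 -0.005] [ 0.486 -0.436  0.01 ]
bush_mid 0.73 [233. 194.] [ 0.59   0.022 -0.003] [0.588 0.019 0.01 ]
vee_block_mid 0.49 [240. 151.] [ 0.701 -0.003  0.025] [ 0.705 -0.     0.01 ]
oiler_mid 0.59 [198. 231.] [0.485 0.095 0.053] [0.488 0.108 0.01 ]
stand 0.72 [257. 260.] [ 0.411 -0.045 -0
[... 153 characters left out ...]
4493157114 [[0.471, 0.463, -0.751, -0.473], [-0.882, 0.264, -0.39, -0.74], [0.018, 0.846, 0.533, 0.792], [0.0, 0.0, 0.0, 1.0]]
fixture 0.89 [362. 232.] [ 0.544 -0.351  0.005] [ 0.538 -0.353  0.01 ]
ring_center 0.95 [417. 282.] [ 0.437 -0.541 -0.003] [ 0.422 -0.544  0.01 ]
ring_center 0.63 [293. 197.] [ 0.587 -0.116  0.021] [ 0.602 -0.107  0.01 ]
ring_center 0.62 [322. 250.] [ 0.427 -0.293  0.003] [ 0.419 -0.297  0.01 ]
green_seat 0.59 [323. 217.] [ 0.568 -0.224 -0.001] [ 0.553 -0.232  0.01 ]
red_seat 0.69 [379. 253.] [ 0.496 -0.422 -0.004] [ 0.479 -0.427  0.01 ]
bush_mid 0.63 [253. 190.] [ 0.377 -0.128  0.158] [0.576 0.015 0.01 ]
stand 0.62 [242. 201.] [0.518 0.014 0.003] [0.51  0.008 0.01 ]
```

```bash
python3 - <<'E'
import cv2
a=cv2.imread("pics/top.png")[100:340,150:510]; cv2.imwrite("pics/topc.png",cv2.resize(a,None,fx=2.2,fy=2.2,interpolation=2))
E
```

```text
(no output)
```

View pics/topc.png

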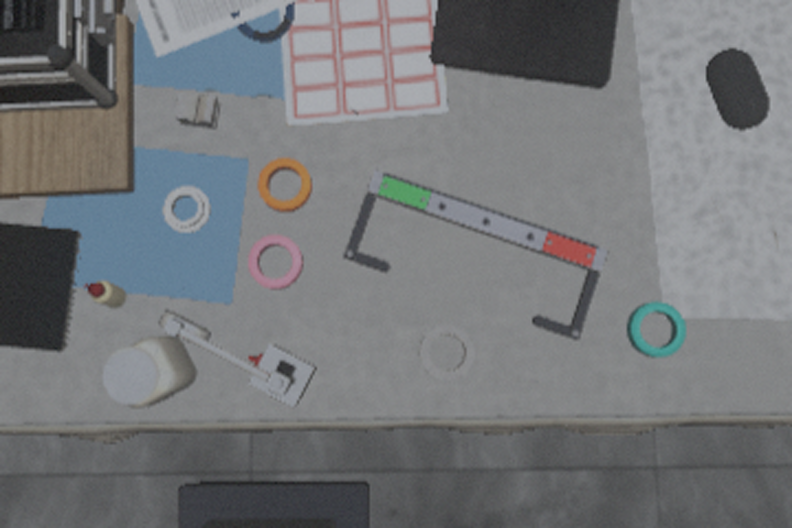

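View pics/scene.png

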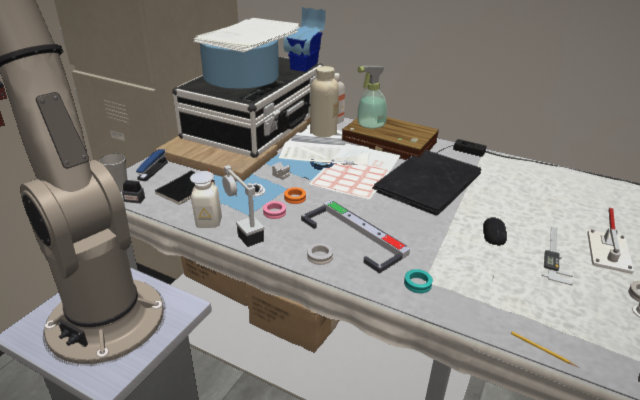

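The top view shows four ring candidates, in full-image pixels: grey steel at about (352,259), orange (279,184), pink (275,219) and turquoise (449,249). The grey one is the gauge, lying in front of the open middle of the fixture. The green plate is at the left (+y) end, around (334,187), and the red one is at about (409,213). The stand is at about (257,260).

```bash
cat >> h.py <<'E'
from scipy.spatial.transform import Rotation as Rn
def plates(c):
    h=cv2.cvtColor(c["img"],cv2.COLOR_RGB2HSV); out=[]
    f=max(cut_out("fixture",c),key=lambda r:r["score"])["pixels"].astype(np.uint8); f=cv2.dilate(f,np.ones((9,9)))
    for m in [(h[...,0]>45)&(h[...,0]<75),(h[...,0]<8)|(h[...,0]>172)]:
        m=(m&(h[...,1]>110)&(f>0)).astype(np.uint8)
        n,l,st,ce=cv2.connectedComponentsWithStats(m); i=1+np.argmax(st[1:,4]); out.append((ce[i],st[i,4]))
    return out
def tri(a,b):
    (o,d),(p,e)=a,b; s=np.linalg.lstsq(np.c_[d,-e],p-o,rcond=None)[0]; A,B=o+d*s[0],p+e*s[1]; return (A+B)/2,np.linalg.norm(A-B)
def tool(s=None):
    s=s or get_state(); q=np.array(s["eef_rot"]); return np.array(s["position"]),Rn.from_quat(q[[1,2,3,0]]).as_matrix()
E
python3 - <<'E'
from h import *
a,b=capture("top"),capture("scene")
pa,pb=plates(a),plates(b)
for x,y in zip(pa,pb): print(x,y,np.round(tri(ray(a,x[0]),ray(b,y[0])),4) if 0 else [np.round(t,4) for t in tri(ray(a,x[0]),ray(b,y[0]))], np.round(at_z(a,x[0],.025),4),np.round(at_z(b,y[0],.025),4))
for c,g in [(a,(352,259)),(b,(320,254))]:
    for r in cut_out("ring",c):
        if np.hypot(*(np.array(r["xy"])-g))<25: print("ring",r["score"],r["xy"],r["pixels"].sum(),np.round(at_z(c,r["xy"],.01),4))
    for r in spot_point("ring_center",c):
        print("rc",r["score"],np.round(r["xy"]))
ra,rb=ray(a,(352.3,259.1)),ray(b,(320,253.5)); print([np.round(t,4) for t in tri(ra,rb)])
print(np.round(tool()[1],3))
E
```

```text
(array([326.25, 184.4 ]), np.int32(20)) (array([337.1875, 207.325 ]), np.int32(80)) [array([ 0.6107, -0.239 ,  0.0104]), np.float64(0.013)] [ 0.6049 -0.2332  0.025 ] [ 0.5942 -0.2536  0.025 ]
(array([401.27083333, 209.75      ]), np.int32(48)) (array([392.81147541, 241.81967213]), np.int32(122)) [array([ 0.5381, -0.435 ,  0.0089]), np.float64(0.011)] [ 0.5337 -0.4271  0.025 ] [ 0.5211 -0.4455  0.025 ]
ring 0.68 [356.8, 265.9] 260 [ 0.3912 -0.3082  0.01  ]
rc 0.79 [276. 220.]
rc 0.74 [453. 249.]
rc 0.67 [278. 183.]
rc 0.62 [351. 260.]
ring 0.76 [322.1, 256.1] 459 [ 0.3995 -0.3079  0.01  ]
rc 0.9 [323. 253.]
rc 0.83 [272. 208.]
rc 0.6 [418. 283.]
rc 0.51 [294. 195.]
[array([ 0.4088, -0.2973,  0.0075]), np.float64(0.0)]
[[ 0.931  0.     0.366]
 [-0.366  0.     0.931]
 [ 0.    -1.     0.   ]]
```

```bash
python3 - <<'E'
from h import *
for n in ["top","scene"]:
    c=capture(n); v,u=np.mgrid[0:400:2,0:640:2]; f=200/np.tan(np.radians(c["vertical_fov"])/2); T=np.array(c["world_from_camera"])
    z=c["z_map"][::2,::2]; P=np.stack([(u-c["cx"])/f*z,-(v-c["cy"])/f*z,-z],-1)@T[:3,:3].T+T[:3,3]
    P=P[(z>0)]; r=np.hypot(P[:,0],P[:,1]); a=np.degrees(np.arctan2(P[:,1],P[:,0]))
    for lo in range(-60,80,10):
        m=(a>=lo)&(a<lo+10)&(P[:,2]>.15)&(r<.95)&(r>.3)
        if m.sum(): print(n,lo,m.sum(),"rmin",r[m].min().round(3),"zmax",P[m,2].max().round(3), "r(z>.2)", r[m&(P[:,2]>.2)].min().round(3) if (m&(P[:,2]>.2)).any() else None)
E
```

```text
top -20 48 rmin 0.386 zmax 0.174 r(z>.2) None
top -10 39 rmin 0.406 zmax 0.164 r(z>.2) None
top 0 856 rmin 0.433 zmax 0.343 r(z>.2) 0.711
top 10 2648 rmin 0.717 zmax 0.366 r(z>.2) 0.717
top 20 1332 rmin 0.749 zmax 0.36 r(z>.2) 0.749
top 30 301 rmin 0.815 zmax 0.233 r(z>.2) 0.815
scene -20 34 rmin 0.386 zmax 0.172 r(z>.2) None
scene -10 19 rmin 0.404 zmax 0.163 r(z>.2) None
scene 0 362 rmin 0.432 zmax 0.34 r(z>.2) 0.712
scene 10 982 rmin 0.715 zmax 0.361 r(z>.2) 0.715
scene 20 489 rmin 0.748 zmax 0.358 r(z>.2) 0.753
scene 30 1027 rmin 0.81 zmax 0.474 r(z>.2) 0.811
scene 40 169 rmin 0.921 zmax 0.464 r(z>.2) 0.921
scene 60 38 rmin 0.581 zmax 0.345 r(z>.2) 0.581
```

```bash
python3 -m creep '[[[0,0.05,0,-0.027,0,0.09,0],[0,0.05,0,-0.027,0,0.09,0],[0,0.05,0,-0.027,0,0.09,0],[0,0.05,0,-0.027,0,0.09,0],[0,0.05,0,-0.027,0,0.09,0],[0,0.05,0,-0.027,0,0.09,0],[0,0.05,0,-0.01,0,0.1,0],[0,0.05,0,-0.003,0,0.1,0],[0,0.05,0,-0.003,0,0.1,0],[0,0.05,0,-0.003,0,0.1,0],[0,0.05,0,-0.003,0,0.1,0],[0,0.05,0,-0.003,0,0.1,0]]]'
```

```text
time_s: 2.9
position: [0.4952, 0.0299, 0.3025]
eef_rot: [0.51, -0.503, 0.494, -0.493]
force: [0.2, 0.2, -0.2]
width: 0.0876
```

```bash
python3 -m creep '[[[1,0.055,0,-0.003,0,0.1,0],[1,0.055,0,-0.003,0,0.1,0],[1,0.055,0,-0.003,0,0.1,0],[1,0.055,0,-0.003,0,0.1,0],[1,0.055,0,-0.003,0,0.1,0],[1,0.055,0,-0.003,0,0.1,0],[1,0.04,0,0,0,0.08,0],[1,0,0,0,0,0,0]]]' 10
python3 - <<'E'
from h import *
print(np.round(tool()[0],4),np.round(tool()[1],3).tolist())
c=capture("wrist"); save(c,"w1"); print(c["vertical_fov"],np.round(c["world_from_camera"],3).tolist())
for t in ["ring_center","green_seat","fixture","red_seat"]:
    for r in spot_point(t,c)[:4]: print(t,round(r["score"],2),np.round(r["xy"]),np.round(at_z(c,r["xy"],.01),3))
E
```

```text
time_s: 3.9
position: [0.3764, -0.3303, 0.3019]
eef_rot: [-0.309, 0.299, -0.638, 0.639]
force: [0.3, 0.5, 0.1]
width: 0.0114
[ 0.3764 -0.3303  0.3019] [[-0.631, 0.014, 0.775], [-0.776, 0.005, -0.631], [-0.012, -1.0, 0.007]]
58.43197427355854 [[0.775, 0.61, 0.164, 0.424], [-0.632, 0.746, 0.211, -0.271], [0.007, -0.267, 0.964, 0.386], [0.0, 0.0, 0.0, 1.0]]
fixture 0.62 [462.  77.] [ 0.547 -0.342  0.01 ]
```

View pics/w1.png

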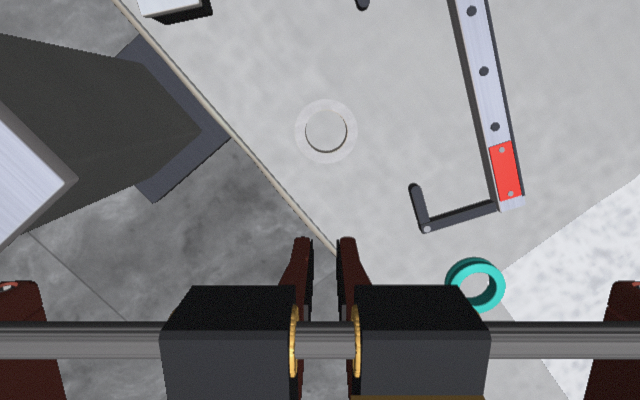

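```bash
cat >> h.py <<'E'
def blob(c,m,box):
    u0,v0,u1,v1=box; k=np.zeros(m.shape,np.uint8); k[v0:v1,u0:u1]=m[v0:v1,u0:u1]
    n,l,st,ce=cv2.connectedComponentsWithStats(k); i=1+np.argmax(st[1:,4]); return ce[i],st[i,4]
def gr(c,bg,br):
    I=c["img"].astype(int); g=I[...,1]-np.maximum(I[...,0],I[...,2])>20; r=I[...,0]-np.maximum(I[...,1],I[...,2])>30
    return blob(c,g,bg),blob(c,r,br)
def seatframe(G,R): # plate centroids -> xaxis,yaxis,origin(mid, on rail centreline)
    y=(G-R)[:2]; L=np.linalg.norm(y); y/=L; x=np.array([y[1],-y[0]]); return x,y,(G+R)[:2]/2,L
E
python3 - <<'E'
from h import *
P={}
for n,bg,br in [("top",(310,165,355,200),(385,195,430,225)),("scene",(315,190,355,225),(370,225,415,262))]:
    c=capture(n); (g,na),(r,nb)=gr(c,bg,br); G,R=at_z(c,g,.025),at_z(c,r,.025); P[n]=(c,g,r)
    x,y,m,L=seatframe(G,R); print(n,na,nb,g,r,np.round(G,4),np.round(R,4),"L",L,"yaw",np.degrees(np.arctan2(y[1],y[0])), "origin",m-.014*x,"seat",m-.046*x+.103*y)
for k in (1,2): print([np.round(t,4) for t in tri(ray(P["top"][0],P["top"][k]),ray(P["scene"][0],P["scene"][k]))])
c=capture("wrist"); g=cv2.cvtColor(c["img"],cv2.COLOR_RGB2GRAY)
k=cv2.resize(g[80:180,270:380],None,fx=4,fy=4,interpolation=2)
for (lo,hi) in [(65,95),(110,145)]:
    h=cv2.HoughCircles(cv2.GaussianBlur(k,(0,0),2),cv2.HOUGH_GRADIENT,1,20,param1=40,param2=12,minRadius=lo,maxRadius=hi)
    for q in ([] if h is None else h[0][:3]): uv=q[:2]/4+[270,80]-.375; print("circ",uv,q[2]/4,"z.02",np.round(at_z(c,uv,.02),4),"z0",np.round(at_z(c,uv,0),4))
print("ctr 0.02 radius px expected", 200/np.tan(np.radians(c["vertical_fov"])/2)/.366*.032)
for r in cut_out("ring",c): print(r["score"],r["xy"],r["pixels"].sum(),np.round(at_z(c,r["xy"],.02),4))
cv2.imwrite("pics/w1c.png",k)
E
```

```text
top 202 216 [333.3019802  187.16831683] [408.24074074 212.93055556] [ 0.5971 -0.2517  0.025 ] [ 0.5251 -0.4447  0.025 ] L 0.20596802216811108 yaw 69.53567050533931 origin [ 0.54794716 -0.34327819] seat [ 0.55397797 -0.23559055]
scene 113 159 [337.18584071 207.2920354 ] [392.91823899 241.62264151] [ 0.5944 -0.2535  0.025 ] [ 0.522  -0.4455  0.025 ] L 0.20516214186881013 yaw 69.34865659148944 origin [ 0.54507472 -0.34455652] seat [ 0.55145699 -0.23688914]
[array([ 0.5976, -0.2519,  0.0226]), np.float64(0.0003)]
[array([ 0.5252, -0.4448,  0.0227]), np.float64(0.0006)]
circ [326.25 135.5 ] 19.55 z.02 [ 0.4087 -0.2951  0.02  ] z0 [ 0.4078 -0.2966  0.    ]
circ [329.5 139.5] 16.65 z.02 [ 0.4088 -0.3003  0.02  ] z0 [ 0.4079 -0.3021  0.    ]
circ [322.25 139.25] 16.575 z.02 [ 0.4032 -0.2955  0.02  ] z0 [ 0.402 -0.297  0.   ]
circ [317.5 134.5] 28.225 z.02 [ 0.4024 -0.2888  0.02  ] z0 [ 0.4012 -0.29    0.    ]
circ [317.25 128.5 ] 30.825 z.02 [ 0.406 -0.284  0.02 ] z0 [ 0.4049 -0.2849  0.    ]
circ [332.   126.75] 30.0 z.02 [ 0.4186 -0.2919  0.02  ] z0 [ 0.4182 -0.2932  0.    ]
ctr 0.02 radius px expected 31.267629314382983
0.9 [480.9, 297.7] 2055 [ 0.4328 -0.5502  0.02  ]
0.85 [333.0, 153.2] 1911 [ 0.403  -0.3134  0.02  ]
```

View pics/w1c.png

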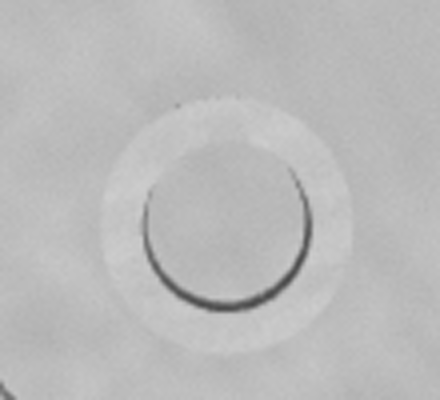

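The crop shows the plain grey steel ring. Its outer rim is centred at wrist pixel (326.5,136.4) with a radius of 31.5 px, and about 31.3 px is expected. That puts it near (0.4085,-0.296), which agrees with the two-view measurement. I'll move above it and align with the fixture.

```bash
python3 -m creep '[[[1,-0.047,0.03,0.003,0,0,0],[1,0,0.055,0,-0.008,0,-0.013],[1,0,0.055,0,0,-0.165,0],[1,0,0,0,0,-0.16,0],[1,0,0,0,0,0,0],[1,0,0,0,0,0,0]]]' 10
python3 - <<'E'
from h import *
p,R=tool(); print(np.round(p,4),np.round(R,3).tolist(),"tip",p+.08*R[:,1],get_state()["width"])
print("to ring in tool:",R.T@(np.array([.4085,-.296,0])-p-.08*R[:,1]))
c=capture("wrist"); save(c,"w2")
E
```

```text
time_s: 5.1
position: [0.4174, -0.2887, 0.1586]
eef_rot: [-0.41, 0.408, -0.576, 0.577]
force: [0.1, -0.1, 0.1]
width: 0.0002
[ 0.4174 -0.2887  0.1586] [[-0.331, 0.003, 0.943], [-0.943, 0.0, -0.331], [-0.001, -1.0, 0.002]] tip [ 0.41756946 -0.28869927  0.07859664] 0.0002301233605264629
to ring in tool: [ 0.00998982  0.07856975 -0.00632345]
```

View pics/w2.png

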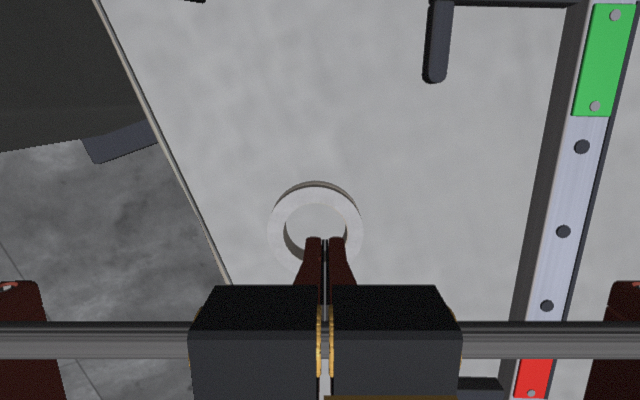

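```bash
cat >> h.py <<'E'
def proj(c,P):
    f=200/np.tan(np.radians(c["vertical_fov"])/2); T=np.array(c["world_from_camera"]); q=(np.atleast_2d(P)-T[:3,3])@T[:3,:3]
    return np.c_[c["cx"]-f*q[:,0]/q[:,2],c["cy"]+f*q[:,1]/q[:,2]]
def ringfit(c,x0,y0,w=.008,vmax=235):
    g=cv2.GaussianBlur(cv2.cvtColor(c["img"],cv2.COLOR_RGB2GRAY).astype(np.float32),(0,0),1)
    t=np.linspace(0,2*np.pi,180,endpoint=False); cs=np.c_[np.cos(t),np.sin(t)]
    S=lambda uv: cv2.remap(g,uv[:,0].astype(np.float32)[None],uv[:,1].astype(np.float32)[None],1)[0]
    best=[]
    for dx in np.arange(-w,w+1e-9,.0005):
        for dy in np.arange(-w,w+1e-9,.0005):
            ctr=np.array([x0+dx,y0+dy]); C=lambda r:proj(c,np.c_[ctr+r*cs,np.full(180,.02)])
            m=C(.032)[:,1]<vmax
            best.append(((S(C(.0305))-S(C(.0335)))[m].clip(-15,15).mean()+(S(C(.0215))-S(C(.0185)))[m].clip(-15,15).mean(),*ctr))
    b=np.array(sorted(best)[::-1][:8]); return b[0,0],b[:,1:].mean(0),b[:,1:].std(0)
E
python3 - <<'E'
from h import *
c=capture("wrist"); p,R=tool(); print("tip px",proj(c,p+.08*R[:,1]))
s,ctr,sd=ringfit(c,.4085,-.296); print(s,ctr,sd,"delta tool",R.T@(np.r_[ctr,0]-p-.08*R[:,1]))
t=np.linspace(0,2*np.pi,100); im=cv2.resize(c["img"][150:300,220:420,::-1],None,fx=4,fy=4,interpolation=2)
for r in (.032,.02):
    uv=proj(c,np.c_[ctr[0]+r*np.cos(t),ctr[1]+r*np.sin(t),np.full(100,.02)]); cv2.polylines(im,[((uv-[220,150]+.375)*4).astype(int)],True,(0,0,255),1)
cv2.imwrite("pics/w2f.png",im)
E
```

```text
tip px [[325.07871957 257.41898163]]
17.319501876831055 [ 0.4079375 -0.2955625] [0.00052663 0.00039031] delta tool [ 0.00961327  0.07887034 -0.00731671]
```

View pics/w2f.png

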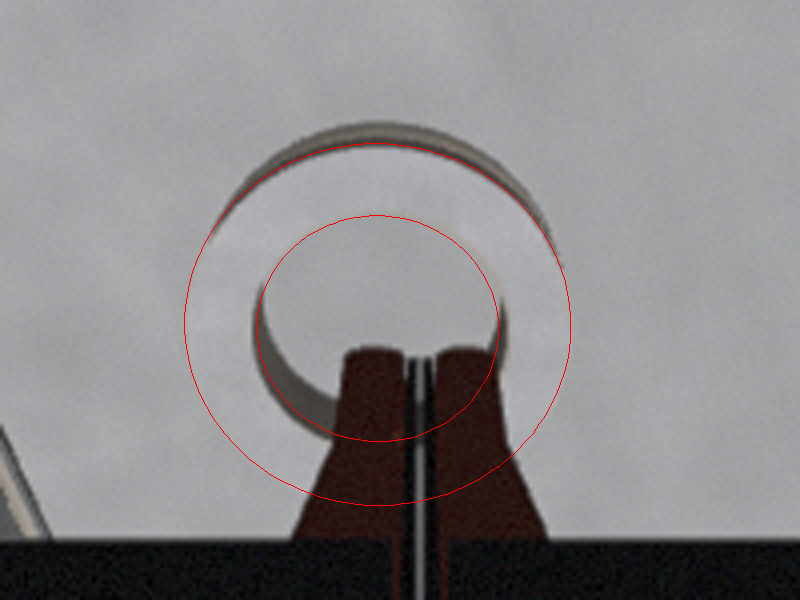

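Fit overlay lies on the ring's rims, with centre (0.408,-0.2955). The fingertips are about 19×20 mm, so they fit in the 40 mm bore with room to spare. I'll put the closed tips into the bore and push from inside, which is stable.

```bash
python3 -m creep '[[[1,0.0095,0,-0.007,0,0,0],[1,0,0.02,0,0,0,0],[1,0,0,0,0,0,0]]]' 10
python3 - <<'E'
from h import *
p,R=tool(); c=capture("wrist"); s,ctr,sd=ringfit(c,.408,-.2955,vmax=260); print(p,s,ctr,sd,"delta tool",R.T@(np.r_[ctr,0]-p-.08*R[:,1]))
x,y,m,L=seatframe(np.array([.5976,-.2519,0]),np.array([.5252,-.4448,0])); o=m-.014*x; print("axes",x,y,"o",o,"ring in fix",(ctr-o)@x,(ctr-o)@y,"fix x in tool",R.T@np.r_[x,0],"fix y in tool",R.T@np.r_[y,0])
E
```

```text
time_s: 5.58
position: [0.4071, -0.297, 0.1402]
eef_rot: [-0.41, 0.407, -0.576, 0.579]
force: [-0.8, -0.1, 0.4]
width: 0.0006
[ 0.40710573 -0.29703808  0.14020886] 18.350563049316406 [ 0.4081875 -0.2956875] [0.00034799 0.00049608] delta tool [-0.00159247  0.06021015 -0.00031504]
axes [ 0.93622941 -0.35138937] [0.35138937 0.93622941] o [ 0.54829279 -0.34343055] ring in fix -0.14794709138400844 -0.004533062404116797 fix x in tool [0.01931895 0.00630442 0.99979349] fix y in tool [-9.99813328e-01  4.17202192e-04  1.93167073e-02]
```

```bash
python3 -m creep '[[[1,-0.001,0.03,0,0,0,0],[1,0,0.024,0,0,0,0],[1,0,0,0,0,0,0]]]' 10
python3 - <<'E'
from h import *
p,R=tool(); print("tip",p+.08*R[:,1],R[2])
E
```

```text
time_s: 6.0
position: [0.4093, -0.2983, 0.0887]
eef_rot: [-0.41, 0.405, -0.574, 0.581]
force: [-1.4, 1.2, -0.3]
width: 0.0004
tip [ 0.41025488 -0.2986474   0.00866129] [ 3.84271666e-04 -9.99922318e-01  1.24583716e-02]
```

```bash
python3 -m creep '[[[1,0,0.003,0.005,-0.012,0,0],[1,0,0,0.01,0,0,0],[1,0,0,0.012,0,0,0],[1,0,0,0.012,0,0,0],[1,0,0,0.012,0,0,0],[1,0,0,0.012,0,0,0],[1,0,0,0.012,0,0,0],[1,0,0,0,0,0,0]]]' 10
python3 - <<'E'
from h import *
p,R=tool(); t=p+.08*R[:,1]; x=np.array([.9362,-.3514]);y=np.array([.3514,.9362]);o=np.array([.5483,-.3434])
print("tip",t,R[2],"fix",(t[:2]-o)@x,(t[:2]-o)@y)
c=capture("wrist"); save(c,"w3"); g=t[:2]-x*.008; s,ctr,sd=ringfit(c,*g,w=.015,vmax=260); print(s,ctr,sd,"ring fix",(ctr-o)@x,(ctr-o)@y)
E
```

```text
time_s: 7.0
position: [0.4845, -0.3255, 0.0885]
eef_rot: [0.408, -0.408, 0.578, -0.578]
force: [0.1, -0.1, -0.7]
width: 0.0005
tip [ 0.48451442 -0.32549593  0.00850478] [-1.37787069e-04 -9.99999918e-01 -3.81222928e-04] fix -0.0660075461627626 -0.005652463779329925
18.832317352294922 [ 0.48108732 -0.32399723] [0.00068179 0.00049608] ring fix -0.06974264036276254 -0.0054536637793299435
```

View pics/w3.png

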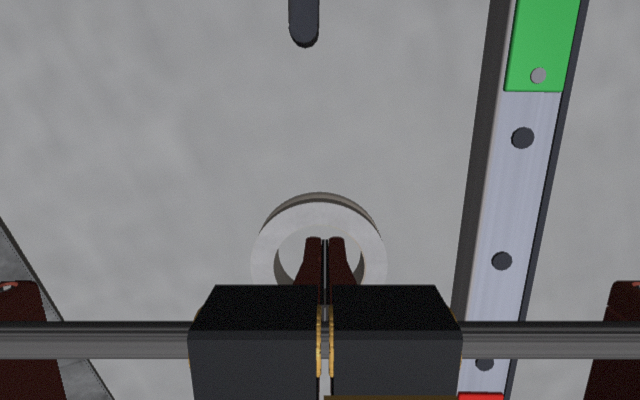

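The picture shows the ring around (320,255) with the fingertips in its bore, sliding flat and still clear of the rail. I'll continue to the rail in smaller steps.

```bash
python3 -m creep '[[[1,0,0.002,0.01,0,0,0],[1,0,0,0.01,0,0,0],[1,0,0,0.008,0,0,0],[1,0,0,0.004,0,0,0],[1,0,0,0,0,0,0]]]' 10
cat >> h.py <<'E'
def status(vmax=260,fit=True):
    s=get_state(); p,R=tool(s); t=p+.08*R[:,1]; x=np.array([.9362,-.3514]);y=np.array([.3514,.9362]);o=np.array([.5483,-.3434])
    F=np.array(s["force"]); print("tipz",t[2].round(4),"fix",(t[:2]-o)@x,(t[:2]-o)@y,"F fix",F[:2]@x,F[:2]@y,F[2],"x,y in tool",(R.T@np.r_[x,0]).round(3),(R.T@np.r_[y,0]).round(3))
    if fit:
        c=capture("wrist"); s,ctr,sd=ringfit(c,*t[:2],w=.014,vmax=vmax); print(s,ctr,sd,"ring fix",(ctr-o)@x,(ctr-o)@y); return c
E
python3 -c "
from h import *
status()"
```

```text
time_s: 7.68
position: [0.5119, -0.336, 0.0862]
eef_rot: [0.406, -0.408, 0.581, -0.575]
force: [-2.1, 1.7, 2.4]
width: 0.0007
tipz 0.0062 fix -0.037288450800423645 -0.005725455400557243 F fix -2.526749156847127 0.8357843323603988 2.4210401297155704 x,y in tool [ 0.015 -0.008  1.   ] [-1.     0.002  0.015]
19.086992263793945 [ 0.50718937 -0.33421914] [0.00065848 0.00052663] ring fix -0.04171392580042356 -0.005851155400557173
```

```bash
python3 -m creep '[[[1,0,0,0.006,0,0,0],[1,0,0,0.004,0,0,0],[1,0,0,0.003,0,0,0]]]' 10; python3 -c "
from h import *
status(fit=False)"; python3 -m creep '[[[1,0,0,0.002,0,0,0],[1,0,0,0.002,0,0,0]]]' 10
python3 -c "
from h import *
save(status(),'w4')"
```

```text
time_s: 8.1
position: [0.5226, -0.34, 0.0859]
eef_rot: [0.405, -0.409, 0.583, -0.574]
force: [-9.9, 4.7, 9.0]
width: 0.0007
tipz 0.0059 fix -0.02626932672996 -0.005660015817305622 F fix -10.94359698289582 0.8625327639915372 9.011271363161159 x,y in tool [ 0.015 -0.013  1.   ] [-1.     0.003  0.015]
time_s: 8.35
position: [0.5231, -0.3404, 0.0858]
eef_rot: [0.404, -0.409, 0.586, -0.571]
force: [-7.9, 2.8, 10.0]
width: 0.0008
tipz 0.0058 fix -0.02632948520310616 -0.005635263286841193 F fix -8.408108953316901 -0.13672876590077918 10.035657189527805 x,y in tool [ 0.014 -0.021  1.   ] [-1.     0.005  0.014]
21.062429428100586 [ 0.51666884 -0.33823586] [0.0005     0.00049608] ring fix -0.03142777270310616 -0.006280525786841186
```

It's at the rail: ring x is −31.4 mm and the contact force about 8–11 N. Next I slide it along +y (−tool x), keeping a light press on the rail.

```bash
python3 -m creep '[[[1,-0.008,0,-0.0015,0.018,0,0],[1,-0.012,0,0.0003,0,0,0],[1,-0.012,0,0.0003,0,0,0],[1,-0.012,0,0.0003,0,0,0],[1,-0.012,0,0.0003,0,0,0]]]' 10
python3 -c "
from h import *
status()"
```

```text
time_s: 9.02
position: [0.5413, -0.2885, 0.0859]
eef_rot: [0.405, -0.406, 0.58, -0.578]
force: [-4.8, -1.9, 0.8]
width: 0.0007
tipz 0.0059 fix -0.026055664443673777 0.04897560459738951 F fix -3.820089824887518 -3.5029096605223264 0.7945414185976127 x,y in tool [ 0.01  -0.003  1.   ] [-1.     0.001  0.01 ]
21.068523406982422 [ 0.53611637 -0.28701546] [0.00079057 0.00059948] ring fix -0.031219839443673788 0.04850587959738952
```

```bash
python3 -m creep '[[[1,-0.012,0,0.0004,0,0,0],[1,-0.012,0,0.0004,0,0,0],[1,-0.012,0,0.0004,0,0,0],[1,-0.01,0,0.0004,0,0,0]]]' 10
python3 -c "
from h import *
save(status(),'w5')"
```

```text
time_s: 9.57
position: [0.559, -0.2417, 0.0856]
eef_rot: [0.405, -0.407, 0.581, -0.577]
force: [-4.2, -2.6, 1.9]
width: 0.0004
tipz 0.0056 fix -0.02612185967279153 0.09907803231061506 F fix -3.0004075161638775 -3.891443656299348 1.9077891916173684 x,y in tool [ 0.012 -0.006  1.   ] [-1.     0.001  0.012]
23.250070571899414 [ 0.55309873 -0.24089657] [0.00039031 0.00039031] ring fix -0.031527134672791446 0.09764998231061507
```

```bash
python3 -m creep '[[[1,-0.005,0,0.0004,0,0,0],[1,-0.003,0,0.0003,0,0,0],[1,-0.003,0,0.0003,0,0,0]]]' 10;python3 -c "
from h import *
status(fit=False)"; python3 -m creep '[[[1,-0.003,0,0.0003,0,0,0],[1,-0.003,0,0.0003,0,0,0]]]' 10
python3 -c "
from h import *
save(status(),'w6')"
```

```text
time_s: 10.0
position: [0.5617, -0.2346, 0.0856]
eef_rot: [0.403, -0.408, 0.58, -0.579]
force: [-6.5, -7.5, -0.6]
width: 0.0005
tipz 0.0056 fix -0.026113529164673074 0.10609102007352295 F fix -3.412827549748782 -9.341994818522387 -0.6467368336169226 x,y in tool [ 0.009 -0.006  1.   ] [-1.    -0.006  0.009]
time_s: 10.25
position: [0.5619, -0.2341, 0.0857]
eef_rot: [-0.399, 0.409, -0.579, 0.581]
force: [-6.9, -7.5, 0.2]
width: 0.0005
tipz 0.0057 fix -0.026155114125498907 0.1060789041770119 F fix -3.825526670810097 -9.425245425020899 0.22705884429628223 x,y in tool [ 0.005 -0.005  1.   ] [-1.    -0.013  0.005]
23.463848114013672 [ 0.55571532 -0.23483036] [0.00048412 0.00039031] ring fix -0.031209151625498924 0.1042486416770119
```

View pics/w6.png

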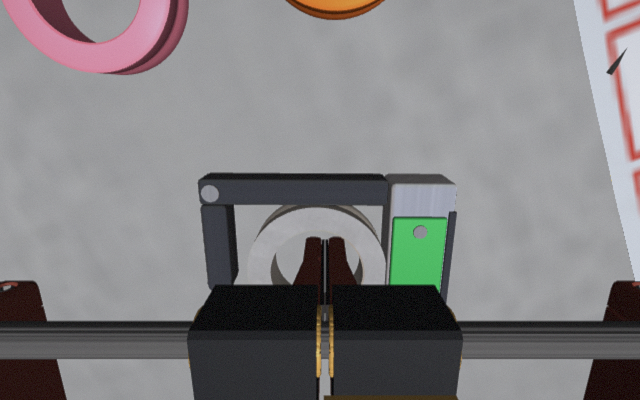

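The wrist view shows the ring seated in the green pocket, against the rail at right (~386,260) and the stop at top (~320,206), with reaction forces from both. I'll centre the tips in the bore to unload, then withdraw straight up.

```bash
python3 -m creep '[[[1,0.002,0,-0.004,0,0,0],[1,0,0,0,0,0,0]]]' 10; python3 -c "
from h import *
status()"
```

```text
time_s: 10.55
position: [0.5595, -0.2336, 0.0861]
eef_rot: [-0.401, 0.408, -0.578, 0.582]
force: [-0.9, -0.2, 0.6]
width: 0.0001
tipz 0.0061 fix -0.028329044212422164 0.1058612197926159 F fix -0.7516578907143463 -0.5331110839705527 0.5616839353651927 x,y in tool [ 0.006 -0.002  1.   ] [-1.    -0.011  0.006]
22.65262794494629 [ 0.55585349 -0.23520771] [0.00099216 0.00059948] ring fix -0.030947194212422105 0.10394391979261593
```

```bash
python3 -m creep '[[[1,0.003,0,-0.003,0,0,0],[1,0,-0.006,0,0,0,0],[1,0,-0.02,0,0,0,0],[1,0,-0.04,0,0,0,0],[1,0,-0.05,0,0,0,0],[1,0.04,-0.03,0,0,0,0],[1,0.05,-0.03,0,0,0,0],[1,0.05,0,-0.02,0,0,0],[1,0.05,0,-0.03,0,0,0],[1,0,0,0,0,0,0]]]' 10
python3 - <<'E'
from h import *
status(fit=False); x=np.array([.9362,-.3514]);y=np.array([.3514,.9362]);o=np.array([.5483,-.3434])
c=capture("wrist"); s,ctr,sd=ringfit(c,.556,-.235,w=.012,vmax=400); print(s,ctr,sd,"ring fix",(ctr-o)@x,(ctr-o)@y)
uv=proj(c,[*ctr,.02])[0].astype(int); print(uv)
u0,v0=max(0,uv[0]-100),max(0,uv[1]-75); cv2.imwrite("pics/w7.png",cv2.resize(c["img"][v0:v0+150,u0:u0+200,::-1],None,fx=4,fy=4,interpolation=2))
E
```

```text
time_s: 11.85
position: [0.4446, -0.3987, 0.2818]
eef_rot: [-0.405, 0.406, -0.574, 0.585]
force: [0.1, 0.1, -0.6]
width: 0.0006
tipz 0.2018 fix -0.07673359501649374 -0.08905833732412273 F fix 0.05505292481994745 0.15373896616385965 -0.5742902022047864 x,y in tool [0.01  0.012 1.   ] [-1.   -0.01  0.01]
0.0 [ 0.568   -0.22475] [0.         0.00114564] ring fix -0.02325046999999996 0.11800271000000005
[390 -70]
```

View pics/w7.png

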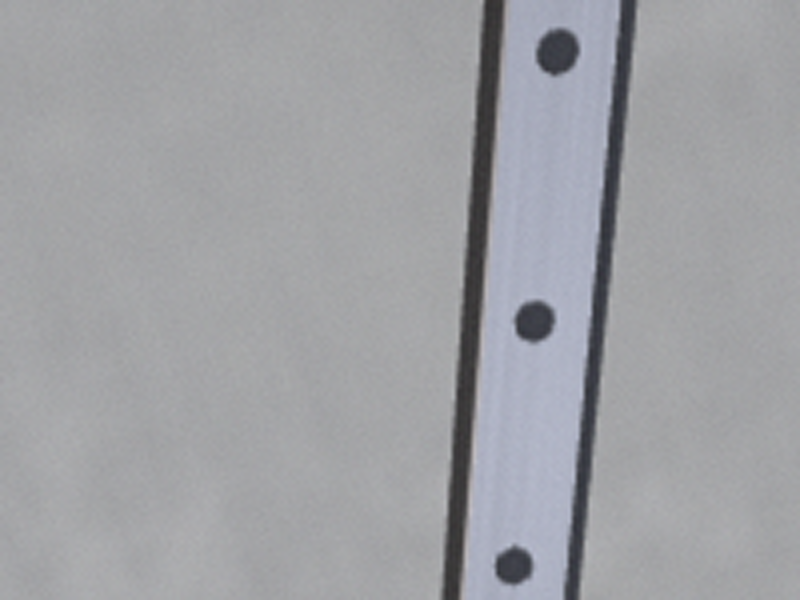

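The ring is out of the wrist view there, so I'll step back along +y far enough to see the pocket.

```bash
python3 -m creep '[[[1,-0.05,0,0,0,0,0],[1,-0.05,0,0,0,0,0],[1,-0.03,0,0,0,0,0],[1,0,0,0,0,0,0],[1,0,0,0,0,0,0]]]' 10
python3 - <<'E'
from h import *
x=np.array([.9362,-.3514]);y=np.array([.3514,.9362]);o=np.array([.5483,-.3434])
c=capture("wrist"); s,ctr,sd=ringfit(c,.556,-.235,w=.012,vmax=400); print(s,ctr,sd,"ring fix",(ctr-o)@x,(ctr-o)@y)
uv=proj(c,[*ctr,.02])[0].astype(int); print(uv)
u0,v0=max(0,uv[0]-100),max(0,uv[1]-75); cv2.imwrite("pics/w8.png",cv2.resize(c["img"][v0:v0+150,u0:u0+200,::-1],None,fx=4,fy=4,interpolation=2))
E
```

```text
time_s: 12.52
position: [0.4968, -0.2666, 0.2837]
eef_rot: [-0.41, 0.407, -0.571, 0.583]
force: [-0.3, -0.9, -0.7]
width: 0.0004
17.71394157409668 [ 0.5574375 -0.2349375] [0.00039031 0.00039031] ring fix -0.029559194999999986 0.10475351000000002
[369 124]
```

View pics/w8.png

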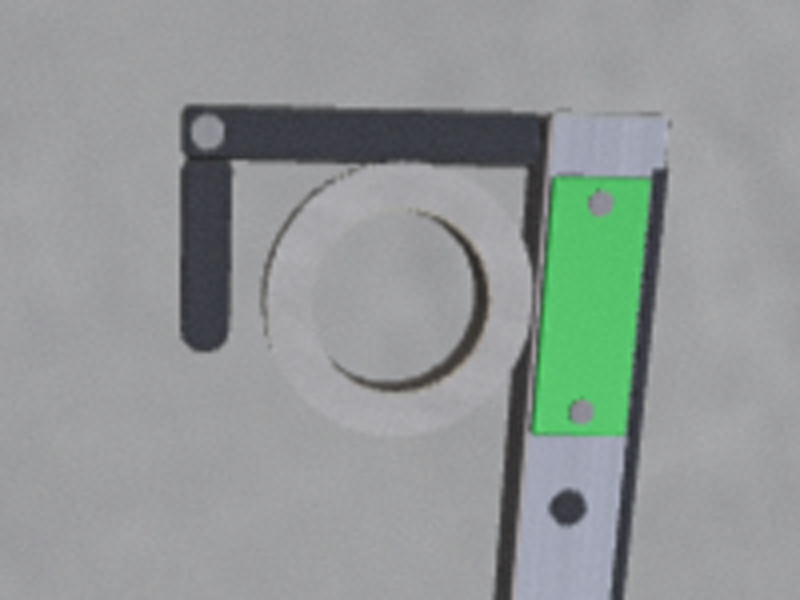

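The ring is tangent to both the stop, at (395,163) in the crop, and the rail, at (530,290). The arm is clear of it, so I'm handing in.

```bash
python3 -c "
from plant import *
print(hand_in())"
```

```text
the job is handed in; nothing more can be done
None
```

The steel ring gauge is home in the green-marked pocket, touching both the rail and the end stop. I handed the job in at about 12.5 s.

**How it was done:** I put the closed fingertips inside the ring's bore and pushed it flat across the table to the rail. Then I slid it along the rail into the corner, eased the tips off the bore wall and lifted straight out. The look-alikes, the other loose things and the stand stayed well away from the path. I did not measure them again afterwards.

**Last checks:**
- **Contact:** I felt about 8–11 N at the rail and about 9 N at the end stop. In the last close-up the ring touches both.
- **Position:** With the tips still in the bore, the ring measured x = -31 mm, y = 104 mm in the fixture frame (nominal -32, 103). From the final viewpoint it measured x = -29.6 mm, y = 104.8 mm. The last one is 2–3 mm past the faces, which is not physically possible, so I put it down to the 2 mm camera calibration and fixture error.
- **Clear of the ring:** The gripper was about 0.2 m above the table, and the measured force was about 1 N, which is just noise.

One check failed: my first picture after letting go did not show the ring. I moved the arm and took another.

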